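# Seat a pressure plate, free the safety catch and hold the clamp lever down

### The arm

A 7-joint arm with a two-finger parallel gripper is mounted at the origin on a cart in front of the work surface, level with it; the furniture and walls round the work are solid. World frame = base frame: x ahead of the robot, y to its left, z up, the work surface at z = 0. Lengths are in m, angles in rad, forces in N, time in s.
With the tool pointing down it reaches from about 0.425 to 0.925 m from the base axis. Payload 6.8 kg.
Tool frame: the origin (TCP) lies between the finger pads; the fingertips stand 11 mm ahead of it and the grasp point (between the pads) lies 8 mm behind it; z points along the fingers, y is the line along which they close (so a half turn about z gives the same grasp; the last joint's range is limited). The gripper opens to 85 mm and grips with 20 to 120 N. Pads are 22 mm wide; open, the fingers measure 114 mm over their backs; the gripper's body (76 mm by 85 mm) begins 54 mm behind the grasp point. The pads swing forward as they close: fully open they stand 13 mm farther back than shut.
Start: joints at [1.21, 0.477, 0.022, 1.555, -0.011, 1.109, -0.083], TCP at [0.169, -0.654, 0.206] pointing down, gripper open.
Joint ranges: [-2.96, 2.96], [-0.34, 2.1], [-1.41, 1.46], [0.24, 2.44], [-1.37, 4.51], [0.17, 1.92], [-2.96, 2.96]. Speed limits (rad/s): [2.39, 2.39, 3.14, 3.14, 3.14, 3.14, 3.14].

### API

Orientations are given as a rotation vector (axis times angle).
In Python, from bench import r gives the robot as it stands.
- The arm moves only by the tool send_rows, never from a script. Its argument "deltas" is a list of rows, each an object of numbers: "dx", "dy", "dz": the shift along the world's x, y, z in mm; "rx", "ry", "rz": the turn, a rotation vector about the world's x, y, z in degrees. A call has 1 to 5 rows; each row is the pose to reach, as a shift and turn from the pose commanded when the call began; what a row does not reach only later rows make up. A row lasts 1/12 s, in which the tool goes at most 41.7 mm and 7.16 degrees, less where a joint would pass 70% of its speed; a pose out of reach is approached as far as the arm can. A call with a gripper value outside its range is refused whole. "jaw" is the finger opening in mm, from 0 to 85.4, set as the call begins (left out, the last holds). The fingers move at their own pace and stop on an object; "newtons" is the grip in N (left out, the last holds). Time passes only in rows, so rows that repeat a pose let the fingers close. It gives the time, the measured TCP pose, the force, the opening and the grip force at its end, in the units of the state.
- r.get_obs(): the state, without advancing time (a new reading comes with each control period).
- r.grab_frame(name): name is "side" or "top"; returns a dict with "frame" (420x560x3 uint8, blue, green, red), "z_map" (420x560 float32, m along the optical axis (not along the pixel's ray), 0 where there is no reading), "vertical_fov" (degrees; the focal length in pixels is half the picture's height over the tangent of half this angle, whatever the lens; pixels are square), "cx", "cy" (the principal point, pixels), "xyz" and "orientation" of the camera in the world. Camera axes: x right, y down, z forward; pixel columns grow to the right and rows downward; lengths in m; the calibration is good to about 2 mm. A picture is of the moment at which its call begins.
- r.hand_in(): hands the job in; it is judged then, once.
The state is a dict: "clock": time; "joints": joint angles; "qvel": joint speeds; "tau": joint torques, N m; "tcp_pos": TCP position; "orientation": TCP orientation; "contact_force": force on the tool from outside, world axes, zero at the start; "moment": the same for the moment, N m; "grip_width": finger opening in m; "gripper_force": force on a finger pad.
Only numpy, scipy, OpenCV 4.12 (cv2) and the standard library are available. Lean on these libraries where they do the work, as an engineer would, in place of code of your own. Each camera call takes 0.05 s, during which the arm holds its last target. There are 200 camera calls.

### The job

Put the loose steel pressure plate (the square one with a knob) into the square nest of the hand-lever clamp and press it down until its flat top is level with the nest's rim. Then flip the safety catch outward, away from the lever, as far as it goes, and only after that pull the lever over towards you and down to its stop, so that its two sprung feet clamp the plate. Finish while still holding the lever down by its bar (it springs back if let go), and do not disturb the other things on the bench.

Things in the scene. Friction and masses are not known exactly. Their poses are not given: they have to be found in the camera images.
- plate_knob (a point): Centre of the knob of the loose pressure plate, a bright steel square 50 x 50 mm, 14 mm thick, with a round black knob (20 mm across at its widest) standing 24 mm above the middle of its flat top; 0.33 kg. The knob is what to grasp. The point lies on the plate's middle axis, 12 mm above its flat top, 12 mm below the knob's top and 26 mm above its underside. The axes lie along the plate's sides, z up. The plate may go into the nest turned by any quarter turn.
- clamp_base: The hand-lever clamp, fixed to the bench: grey base plate 148 x 130 x 10 mm with a square steel nest block, a two-armed lever hinged behind it and a safety catch along its left side. Origin on the bench under the centre of the nest. Its x axis points from the nest to the lever's hinge (away from the robot, give or take its yaw), y to the catch's side, z up.
- nest (a point): Centre of the square opening in the nest block, at the height of its rim (30 mm above the bench), axes as clamp_base. The block is 86 x 86 mm outside; the opening is 54 x 54 mm with sides along x and y and 3 mm chamfers. The carrier inside lies 9 mm below the rim, so that a plate just set in stands 5 mm proud; a push of about 6 to 8 N on the knob sinks it to be level, where it meets a hard stop and stays.
- nest_carrier (a joint): How far the carrier at the bottom of the nest has been pushed down (m): 0 raised, 0.005 fully down on its stop. It is stiff with friction: it carries the plate's weight without moving and stays where it is pushed.
- safety_catch (a joint): Angle of the safety catch (rad): near 0 locked (it stands upright, its peg, 101 mm above the bench at x = +77 mm, in front of the lever's left arm), 1.1 fully flipped outward (to +y of clamp_base, its ball low beside the base). Its pivot runs along x of clamp_base, at y = +85 mm, z = 22 mm. A small friction holds it where it is left; it takes about 1 N at the ball.
- catch_ball (a point): Centre of the catch's ball knob, 18 mm across, black, on a 7 mm stalk, 50 mm from the catch's pivot. With the catch locked it stands at x = -36, y = +85, z = 72 mm in clamp_base; flipped it moves on an arc about the pivot to y = +130, z = 45 mm, with the stalk slanting in below it; it can be pinched along x of clamp_base and led round, or pushed over from the inside.
- clamp_lever (a joint): Angle of the lever (rad): 0 raised (leaning 0.09 rad back from upright), 1.55 down at its stop. Its hinge runs along y of clamp_base. A spring returns it when let go; holding it down takes about 10 N at the bar. While the catch is locked it gives only about 0.1.
- lever_hinge (a point): Middle of the lever's hinge, fixed on the clamp at x = +85, y = 0, z = 55 mm of clamp_base.
- bar_mid (a point): Middle of the lever's round black grip bar, 14 mm thick, running along y of clamp_base with 90 mm free between the two arms, 135 mm from the hinge. With the lever raised the bar is right above the hinge, about 190 mm above the bench; with the lever down it is on the robot's side of the nest, 50 mm from the nest's centre and about 70 mm above the bench. It moves on an arc about the hinge.
- pull_bar: The same grip bar, a sleeve that turns freely about its own length, so it does not twist in the fingers. Its origin is bar_mid.
- clamp_foot: The pair of sprung steel feet on the lever's cross-member, 38 mm apart, that come down on the plate's flat top on either side of the knob. They touch the level plate at a lever angle of about 1.50 and press it with about 10 N at the stop. Origin on the cross-member, 82 mm from the hinge.
- weight_large: Bystander: brass check weight with a knob, 34 mm across, 48 mm high; origin under its centre. Leave alone.
- weight_small: Bystander: brass check weight with a knob, 26 mm across, 40 mm high; origin under its centre. Leave alone.
- half_bar: Bystander: broken half of a grey mortar bar, 40 x 68 x 40 mm; origin under its centre. Leave alone.
- bar_a: Bystander: grey mortar bar, 40 x 160 x 40 mm, long along its y; origin under its centre. Leave alone.
- bar_b: Bystander: grey mortar bar, 40 x 160 x 40 mm, long along its y; origin under its centre. Leave alone.
- pin: Bystander: thin steel tommy bar, 8 x 210 x 8 mm, long along its y; origin under its centre. Leave alone.
- pencil: Bystander: pencil, 7 x 156 x 7 mm, long along its y; origin under its centre. Leave alone.

How it is judged:
On the way, in this order (a step that is already met when the one before it is completed fails the run):
1. the plate lies in the nest, pressed down level with its rim (horizontal distance between plate_knob and nest below 0.005 m and z of plate_knob in the frame of nest below 0.0135 m and angle between plate_knob's own z axis and vertical below 0.05 rad and value of joint nest_carrier above 0.0035 m), for 0.2 s.
2. the safety catch is flipped outward while the lever is still up (value of joint safety_catch above 0.85 rad and value of joint clamp_lever below 0.3 rad), for 0.2 s.
3. the lever is down, its feet clamping the plate (value of joint clamp_lever above 1.5 rad and contact force between clamp_foot and anything else above 3 N), for 0.2 s.
At the end, for the whole second after the job is handed in: Fingers hold the bar (over 2 N), lever beyond 1.5 of 1.55 rad, feet press with over 3 N; plate within 5 mm of the nest's centre, 0.05 rad of level and 1.5 mm of the rim's height, carrier down over 3.5 mm; catch beyond 0.85 rad (all of step 1 and all of step 3 and contact force between the fingers and pull_bar above 2 N and contact force between the arm and clamp_foot below 0.5 N and value of joint safety_catch above 0.85 rad); the arm keeps its last pose, push and grip.
It fails at once if the lever is forced before the catch is flipped (value of joint clamp_lever above 0.3 rad and value of joint safety_catch below 0.5 rad).
It fails at once if a bystander is moved by more than 25 mm (distance of any of weight_large, weight_small, half_bar, bar_a, bar_b, pin, pencil from where it was at the start of the episode above 0.025 m).
It also fails if it takes over 72 s, if anything falls off the work surface, if the arm or the gripper's body presses on something with over 40 N, if the wrist force passes 120 N, or if a joint passes its speed limit or range.

## Working session

There is one attempt and no reset: what is moved stays moved. The work goes in short steps, Python scripts to look and compute and a tool call to move; the robot and the scene stay as the last step left them, time stands still between calls to the robot, and variables do not carry over. Pictures are saved under pics/ and viewed, at most 10 in all, crops included, and the job is handed in when it is done.

Besides the shell and the picture viewer there is one more tool, called after ">>>" as a command line: name --argument value ..., lists and objects as JSON in quotes. send_rows: Moves the arm, as the interface text tells. Its arguments: {"type":"object","properties":{"deltas":{"type":"array","items":{"type":"object","properties":{"dx":{"type":"number"},"dy":{"type":"number"},"dz":{"type":"number"},"rx":{"type":"number"},"ry":{"type":"number"},"rz":{"type":"number"}}}},"jaw":{"type":"number"},"newtons":{"type":"number"}},"required":["deltas"]}

```bash
mkdir -p pics; ls; cat > h.py <<'E'
import numpy as np, cv2
from scipy.spatial.transform import Rotation as R
from bench import r
def grab(name, save=None):
    f=r.grab_frame(name)
    if save: cv2.imwrite('pics/'+save, f['frame'])
    z=f['z_map']; h,w=z.shape
    fl=h/2/np.tan(np.radians(f['vertical_fov'])/2)
    v,u=np.mgrid[:h,:w]
    c=np.stack([(u-f['cx'])/fl*z,(v-f['cy'])/fl*z,z],-1)
    o=np.array(f['orientation'])
    M=R.from_rotvec(o).as_matrix() if o.shape==(3,) else o
    P=c@M.T+np.array(f['xyz']); P[z==0]=np.nan
    return f,P
E
python3 - <<'E'
from h import *
for n in ('side','top'):
    f,P=grab(n,n+'1.png'); print(n,f['xyz'],f['orientation'],f['vertical_fov']); np.save(n+'P.npy',P)
print(r.get_obs())
E
```

```text
pics
side [0.11871241 1.35550263 1.16089009] [-0.35120812  2.67777922 -1.33147611] 45.626792675479855
top [0.42878997 0.09358763 1.42447806] [-2.21418256  2.19243516 -0.08438354] 55.40007840510265
{'clock': 0.1, 'joints': array([ 1.20989101,  0.47774574,  0.02235895,  1.5563091 , -0.0114949 ,
        1.1092989 , -0.08311513]), 'qvel': array([ 0.00031052, -0.00323302,  0.00156943, -0.00202524,  0.00137672,
        0.00043343,  0.00107081]), 'tau': array([ 3.85856198e-03, -5.97756600e+01,  1.61342762e+00, -2.81952935e+01,
        1.28327165e-02,  5.07338525e-03,  4.21659465e-06]), 'tcp_pos': array([ 0.16866995, -0.6530147 ,  0.20512267]), 'orientation': array([-3.11494464e+00, -3.95836896e-01,  5.26246920e-04]), 'contact_force': array([ 0.18722993, -0.68913051, -0.8041905 ]), 'moment': array([ 0.03414936, -0.01273855,  0.04364569]), 'gripper_force': 0.0, 'grip_width': 0.0853252198983558}
```

View pics/side1.png

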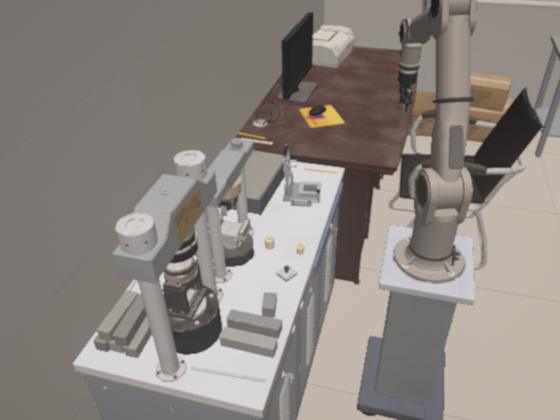

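View pics/top1.png

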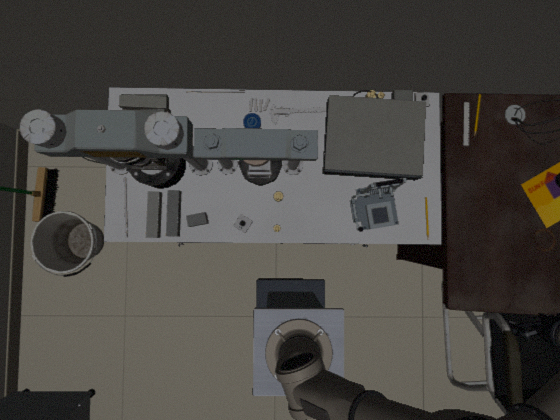

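The side view shows the plate near (287,272) and the clamp near (300,185). In the top view the plate is at (243,223), the clamp nest at (380,213), the catch ball at about (361,229), the weights at (278,196) and (277,228), and the pencil at (426,217).

```bash
python3 - <<'E'
from h import *
im=cv2.imread('pics/top1.png')
a=cv2.resize(im[170:250,330:440],None,fx=7,fy=7,interpolation=cv2.INTER_CUBIC)[:, :770]
cv2.imwrite('pics/c1.png',cv2.convertScaleAbs(a,alpha=1.3))
b=cv2.resize(im[185:245,200:300],None,fx=7,fy=7,interpolation=cv2.INTER_CUBIC)
cv2.imwrite('pics/c2.png',b)
P=np.load('topP.npy')
np.set_printoptions(precision=3,suppress=True,linewidth=200)
for n,(u,v) in dict(plate=(243,223),plate2=(238,220),nest=(380,213),ball=(361,229),w1=(278,196),w2=(277,228),pencil=(426,217),half=(197,219),bench=(310,215)).items(): print(n,P[v,u])
# plate: points with z in 8..20mm around plate
for nm,(u0,u1,v0,v1),(z0,z1) in (('plate',(228,258,210,238),(.008,.020)),('knob',(228,258,210,238),(.024,.05)),('rim',(345,415,185,235),(.024,.036)),('carrier',(365,395,200,228),(.016,.0235))):
    Q=P[v0:v1,u0:u1].reshape(-1,3); Q=Q[(Q[:,2]>z0)&(Q[:,2]<z1)]
    print(nm,len(Q),Q.mean(0),Q.min(0),Q.max(0),cv2.minAreaRect((Q[:,:2]*1000).astype(np.float32)))
    S=np.load('sideP.npy').reshape(-1,3); S=S[(np.linalg.norm(S[:,:2]-Q[:,:2].mean(0),axis=1)<.075)&(S[:,2]>z0)&(S[:,2]<z1)]
    if len(S)>2: print('   side',len(S),S.mean(0),cv2.minAreaRect((S[:,:2]*1000).astype(np.float32)))
E
```

```text
plate [0.448 0.198 0.039]
plate2 [0.458 0.218 0.014]
nest [ 0.488 -0.282  0.025]
ball [ 0.431 -0.204  0.074]
w1 [0.542 0.078 0.045]
w2 [0.432 0.08  0.039]
pencil [ 0.476 -0.454  0.   ]
half [0.46  0.357 0.038]
bench [ 0.479 -0.037  0.002]
plate 171 [0.447 0.202 0.014] [0.402 0.169 0.008] [0.48  0.235 0.02 ] ((434.3854064941406, 205.86404418945312), (57.57223129272461, 77.81405639648438), 59.61587142944336)
   side 153 [0.443 0.205 0.015] ((457.3870544433594, 176.67230224609375), (82.08036804199219, 98.4253921508789), 60.3695068359375)
knob 27 [0.448 0.202 0.036] [0.441 0.195 0.029] [0.458 0.213 0.04 ] ((449.49822998046875, 203.54379272460938), (17.43831443786621, 17.946592330932617), 0.5178230404853821)
   side 33 [0.446 0.201 0.035] ((447.3144836425781, 204.71566772460938), (37.199371337890625, 21.653181076049805), 77.00470733642578)
rim 442 [ 0.484 -0.269  0.029] [ 0.431 -0.328  0.024] [ 0.562 -0.179  0.036] ((494.7991027832031, -253.58816528320312), (120.19660949707031, 134.09669494628906), 9.821557998657227)
   side 212 [ 0.481 -0.277  0.03 ] ((482.05078125, -265.6754455566406), (141.1595001220703, 111.52050018310547), 76.61485290527344)
carrier 195 [ 0.481 -0.279  0.02 ] [ 0.438 -0.325  0.016] [ 0.534 -0.23   0.023] ((486.1797180175781, -277.180419921875), (95.47964477539062, 94.65531158447266), 0.49431565403938293)
   side 89 [ 0.481 -0.268  0.02 ] ((478.8436584472656, -261.6447448730469), (123.5333251953125, 104.46721649169922), 24.853506088256836)
```

View pics/c1.png

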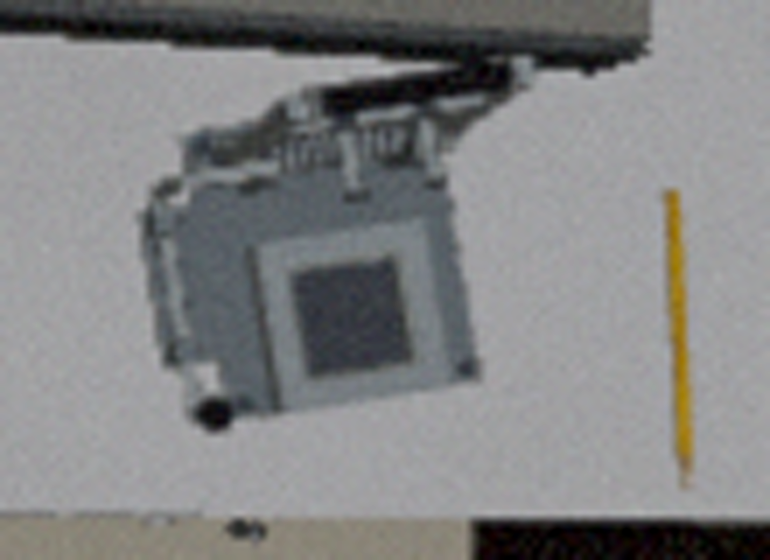

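View pics/c2.png

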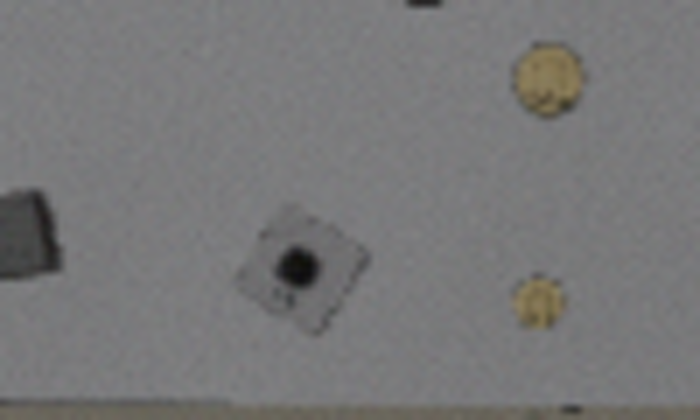

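The crops show the nest's dark carrier centred at about (352,318) in c1, with the ball at (214,413) and the block's outer corners at about (258,245), (430,218) and (282,410). In c2 the knob is at (298,267), and the plate corners are (290,205), (370,258), (318,335) and (238,280).

```bash
cat >> h.py <<'E'
def ray(f,u,v,z):
    h=f['z_map'].shape[0]; fl=h/2/np.tan(np.radians(f['vertical_fov'])/2)
    M=R.from_rotvec(f['orientation']).as_matrix()
    d=M@np.array([(u-f['cx'])/fl,(v-f['cy'])/fl,1]); o=np.array(f['xyz'])
    return o+d*(z-o[2])/d[2]
E
python3 - <<'E'
from h import *
np.set_printoptions(precision=4,suppress=True,linewidth=200)
f,P=grab('top')
def c(off,pts,z): return np.array([ray(f,off[0]+(x+.5)/7-.5,off[1]+(y+.5)/7-.5,z)[:2] for x,y in pts])
def ang(a,b): return np.degrees(np.arctan2(*(b-a)[::-1]))
A=(330,170);B=(200,185)
pl=c(B,[(290,205),(370,258),(318,335),(238,280)],.014)
print('plate',pl.mean(0),[ang(pl[i],pl[(i+1)%4])%90 for i in range(4)],[np.linalg.norm(pl[i]-pl[(i+1)%4]) for i in range(4)])
g=cv2.cvtColor(f['frame'],cv2.COLOR_BGR2GRAY).astype(float)
def blob(u0,u1,v0,v1,t):
    s=g[v0:v1,u0:u1]; w=np.clip(t-s,0,None); v,u=np.mgrid[v0:v1,u0:u1]; return (u*w).sum()/w.sum(),(v*w).sum()/w.sum()
k=blob(237,249,217,229,80); print('knob',k,ray(f,*k,.026))
b=blob(355,367,223,235,60); print('ball',b,ray(f,*b,.072))
ca=c(A,[(292,272),(398,258),(412,362),(308,378)],.022)
print('carrier',ca.mean(0),[ang(ca[i],ca[(i+1)%4])%90 for i in range(4)],[np.linalg.norm(ca[i]-ca[(i+1)%4]) for i in range(4)])
bl=c(A,[(258,245),(430,218),(454,385),(282,410)],.030)
print('block',bl.mean(0),[ang(bl[i],bl[(i+1)%4])%90 for i in range(4)],[np.linalg.norm(bl[i]-bl[(i+1)%4]) for i in range(4)])
bar=c(A,[(322,98),(510,74)],.19); print('bar',bar,bar.mean(0),ang(bar[1],bar[0]))
# clamp from ball & carrier
print('box', P[150,380], P[170,360],P[172,400],P[176,380])
fs,S=grab('side')
q=S.reshape(-1,3); m=(q[:,2]>.16)&(q[:,2]<.3)&(q[:,0]>.5)&(q[:,0]<.64)&(q[:,1]>-.4)&(q[:,1]<-.12); print('side bar',m.sum(),np.median(q[m],0),q[m].min(0),q[m].max(0))
q=P.reshape(-1,3); m=(q[:,2]>.17)&(q[:,2]<.3)&(q[:,0]>.5)&(q[:,0]<.63)&(q[:,1]>-.4)&(q[:,1]<-.12); print('top bar',m.sum(),np.median(q[m],0),q[m].min(0),q[m].max(0))
m=(q[:,2]>.1)&(q[:,0]>.6)&(q[:,0]<.9)&(q[:,1]>-.35)&(q[:,1]<-.15); print('box',np.median(q[m],0),q[m].min(0),q[m].max(0))
E
```

```text
plate [0.4478 0.1998] [np.float64(57.072323318320514), np.float64(56.68758219686595), np.float64(56.11756824640156), np.float64(56.09609138206821)] [np.float64(0.04830320409491566), np.float64(0.046514923654276175), np.float64(0.04877638278702516), np.float64(0.045707756009772574)]
knob (np.float64(242.21742605915267), np.float64(222.92725819344525)) [0.4481 0.2017 0.026 ]
ball (np.float64(360.69733333333335), np.float64(228.48533333333333)) [ 0.4325 -0.2032  0.072 ]
carrier [ 0.4811 -0.2824] [np.float64(8.076580488769352), np.float64(7.408225102356397), np.float64(9.225604613090937), np.float64(8.447364388601049)] [np.float64(0.05431498160142769), np.float64(0.05282993215835606), np.float64(0.05336067420341784), np.float64(0.053897503233514485)]
block [ 0.4823 -0.282 ] [np.float64(9.48309020780404), np.float64(7.883458264421961), np.float64(8.737415838097306), np.float64(8.169342999295544)] [np.float64(0.08803057881391858), np.float64(0.08448741686961171), np.float64(0.08759018476072422), np.float64(0.08333648981532385)]
bar [[ 0.5724 -0.2241]
 [ 0.5842 -0.3085]] [ 0.5783 -0.2663] 97.92681062902382
box [ 0.7007 -0.2682  0.0792] [ 0.6305 -0.1988  0.0828] [ 0.6247 -0.3338  0.0874] [ 0.6141 -0.2732  0.0594]
side bar 89 [ 0.5695 -0.2351  0.1935] [ 0.5558 -0.3252  0.16  ] [ 0.5877 -0.2038  0.2044]
top bar 167 [ 0.5769 -0.2586  0.1945] [ 0.5604 -0.32    0.1704] [ 0.5913 -0.2069  0.2022]
  return _methods._mean(a, axis=axis, dtype=dtype,
  ret = um.true_divide(
Traceback (most recent call last):
ValueError: zero-size array to reduction operation minimum which has no identity
```

>>> send_rows --deltas '[{"dx": 24,"dy": 32,"rz": 6},{"dx": 48,"dy": 64,"rz": 12},{"dx": 72,"dy": 96,"rz": 18},{"dx": 96,"dy": 128,"rz": 24},{"dx": 120,"dy": 160,"rz": 30}]' --jaw 60

```text
$.deltas[0]: bad value
```

>>> send_rows --deltas '[{"dx": 24,"dy": 32,"rz": 3},{"dx": 48,"dy": 64,"rz": 6},{"dx": 72,"dy": 96,"rz": 9},{"dx": 96,"dy": 128,"rz": 12},{"dx": 120,"dy": 160,"rz": 12}]'

```text
$.deltas[0]: bad value
```

>>> send_rows --deltas '[{"dx": 24,"dy": 32},{"dx": 46,"dy": 66},{"dx": 46,"dy": 106},{"dx": 44,"dy": 146},{"dx": 42,"dy": 187}]'

```text
$.deltas[0]: bad value
```

>>> send_rows --deltas '[{"dy": 40},{"dy": 80},{"dy": 120},{"dy": 160},{"dy": 200}]'

```text
$.deltas[0]: bad value
```

>>> send_rows --deltas '[{"dy": 40},{"dy": 80},{"dy": 120,"dz": -20},{"dx": -3,"dy": 147,"dz": -50},{"dx": -3,"dy": 147,"dz": -80}]'

```text
$.deltas[0]: bad value
```

```bash
cat > st.py <<'E'
from h import *
o=r.get_obs(); M=R.from_rotvec(o['orientation']).as_matrix()
np.set_printoptions(precision=4,suppress=True)
print('t',o['clock'],'tcp',o['tcp_pos'],'z',M[:,2],'yawY',np.degrees(np.arctan2(M[1,1],M[0,1])),'F',o['contact_force'],'w',o['grip_width'],'gf',o['gripper_force'],'q',np.array(o['joints']))
E
python3 st.py
```

```text
t 0.2 tcp [ 0.1687 -0.6532  0.2054] z [-0.0004  0.0011 -1.    ] yawY -75.51523003198764 F [0.429  0.244  0.1407] w 0.08571052839638957 gf 0.0 q [ 1.2099  0.4775  0.0224  1.556  -0.0115  1.1093 -0.0831]
```

>>> send_rows --deltas '[{"dx": 24,"dy": 32,"dz": 0,"rx": 0,"ry": 0,"rz": 6},{"dx": 48,"dy": 64,"dz": 0,"rx": 0,"ry": 0,"rz": 12},{"dx": 72,"dy": 96,"dz": 0,"rx": 0,"ry": 0,"rz": 18},{"dx": 96,"dy": 128,"dz": 0,"rx": 0,"ry": 0,"rz": 24},{"dx": 120,"dy": 160,"dz": 0,"rx": 0,"ry": 0,"rz": 30}]' --jaw 60

```text
clock: 0.62
tcp_pos: [0.2896, -0.4918, 0.206]
orientation: [2.905, 1.196, -0.0]
contact_force: [0.5, -0.0, -0.3]
grip_width: 0.0603
gripper_force: 0.0
```

>>> send_rows --deltas '[{"dx": 24,"dy": 32,"dz": 0,"rx": 0,"ry": 0,"rz": 3},{"dx": 48,"dy": 64,"dz": 0,"rx": 0,"ry": 0,"rz": 6},{"dx": 72,"dy": 96,"dz": 0,"rx": 0,"ry": 0,"rz": 9},{"dx": 96,"dy": 128,"dz": 0,"rx": 0,"ry": 0,"rz": 12},{"dx": 120,"dy": 160,"dz": 0,"rx": 0,"ry": 0,"rz": 12}]'

```text
clock: 1.03
tcp_pos: [0.4095, -0.3319, 0.2061]
orientation: [2.765, 1.49, -0.0]
contact_force: [0.6, -0.5, -0.2]
grip_width: 0.0602
gripper_force: 0.0
```

>>> send_rows --deltas '[{"dx": 24,"dy": 32,"dz": 0,"rx": 0,"ry": 0,"rz": 0},{"dx": 46,"dy": 66,"dz": 0,"rx": 0,"ry": 0,"rz": 0},{"dx": 46,"dy": 106,"dz": 0,"rx": 0,"ry": 0,"rz": 0},{"dx": 44,"dy": 146,"dz": 0,"rx": 0,"ry": 0,"rz": 0},{"dx": 42,"dy": 187,"dz": 0,"rx": 0,"ry": 0,"rz": 0}]'

```text
clock: 1.45
tcp_pos: [0.4507, -0.1447, 0.2059]
orientation: [-2.767, -1.487, -0.0]
contact_force: [1.0, 0.3, -0.0]
grip_width: 0.0601
gripper_force: 0.0
```

>>> send_rows --deltas '[{"dx": 0,"dy": 40,"dz": 0,"rx": 0,"ry": 0,"rz": 0},{"dx": 0,"dy": 80,"dz": 0,"rx": 0,"ry": 0,"rz": 0},{"dx": 0,"dy": 120,"dz": 0,"rx": 0,"ry": 0,"rz": 0},{"dx": 0,"dy": 160,"dz": 0,"rx": 0,"ry": 0,"rz": 0},{"dx": 0,"dy": 200,"dz": 0,"rx": 0,"ry": 0,"rz": 0}]'

```text
clock: 1.87
tcp_pos: [0.4504, 0.0551, 0.2062]
orientation: [2.767, 1.486, 0.001]
contact_force: [0.7, 0.4, 0.2]
grip_width: 0.0599
gripper_force: 0.0
```

>>> send_rows --deltas '[{"dx": 0,"dy": 40,"dz": 0,"rx": 0,"ry": 0,"rz": 0},{"dx": 0,"dy": 80,"dz": 0,"rx": 0,"ry": 0,"rz": 0},{"dx": 0,"dy": 120,"dz": -10,"rx": 0,"ry": 0,"rz": 0},{"dx": -3,"dy": 147,"dz": -40,"rx": 0,"ry": 0,"rz": 0},{"dx": -3,"dy": 147,"dz": -80,"rx": 0,"ry": 0,"rz": 0}]'

```text
clock: 2.28
tcp_pos: [0.4491, 0.2091, 0.1283]
orientation: [-2.759, -1.496, -0.016]
contact_force: [1.3, 0.1, -0.8]
grip_width: 0.0599
gripper_force: 0.0
```

```bash
python3 st.py
```

```text
t 2.2833 tcp [0.4491 0.2091 0.1283] z [ 0.0072  0.0076 -0.9999] yawY -33.083178716933226 F [ 1.2902  0.1438 -0.8234] w 0.059919536585550444 gf 0.0 q [-0.0155  0.3442 -0.6457  2.0264  0.2726  0.8445 -1.3913]
```

>>> send_rows --deltas '[{"dx": 0,"dy": 1.5,"dz": -30,"rx": 0,"ry": 0,"rz": 0},{"dx": 0,"dy": 1.5,"dz": -60,"rx": 0,"ry": 0,"rz": 0},{"dx": 0,"dy": 1.5,"dz": -85,"rx": 0,"ry": 0,"rz": 0},{"dx": 0,"dy": 1.5,"dz": -97,"rx": 0,"ry": 0,"rz": 0},{"dx": 0,"dy": 1.5,"dz": -97,"rx": 0,"ry": 0,"rz": 0}]'

```text
clock: 2.7
tcp_pos: [0.4461, 0.201, 0.0267]
orientation: [-2.767, -1.487, 0.008]
contact_force: [-0.6, 0.7, 0.3]
grip_width: 0.0603
gripper_force: 0.0
```

>>> send_rows --deltas '[{"dx": 0,"dy": 0,"dz": 0,"rx": 0,"ry": 0,"rz": 0},{"dx": 0,"dy": 0,"dz": 0,"rx": 0,"ry": 0,"rz": 0},{"dx": 0,"dy": 0,"dz": 0,"rx": 0,"ry": 0,"rz": 0},{"dx": 0,"dy": 0,"dz": 0,"rx": 0,"ry": 0,"rz": 0},{"dx": 0,"dy": 0,"dz": 0,"rx": 0,"ry": 0,"rz": 0}]' --jaw 5 --newtons 50

```text
clock: 3.12
tcp_pos: [0.4486, 0.2021, 0.03]
orientation: [2.768, 1.486, 0.003]
contact_force: [-0.0, 0.9, 0.2]
grip_width: 0.0049
gripper_force: 0.0
```

```bash
python3 st.py
```

```text
t 3.1167 tcp [0.4486 0.2021 0.03  ] z [ 0.0019  0.0006 -1.    ] yawY -33.54090625883668 F [-0.0438  0.869   0.2183] w 0.004885455443519606 gf 0.0 q [-0.0972  0.4947 -0.5537  2.0965  0.4221  0.6568 -1.5221]
```

```bash
python3 - <<'E'
from h import *
f,P=grab('side','s2.png'); im=f['frame']
g,Q=grab('top','t2.png')
a=cv2.resize(im[220:300,240:340],None,fx=6,fy=6,interpolation=cv2.INTER_CUBIC)[:, :400]
b=cv2.resize(g['frame'][185:255,210:275],None,fx=6,fy=6,interpolation=cv2.INTER_CUBIC)
h=max(a.shape[0],b.shape[0]); p=lambda x:cv2.copyMakeBorder(x,0,h-x.shape[0],0,0,cv2.BORDER_CONSTANT)
cv2.imwrite('pics/c3.png',np.hstack([p(a),p(b)]))
E
```

```text
(no output)
```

View pics/c3.png

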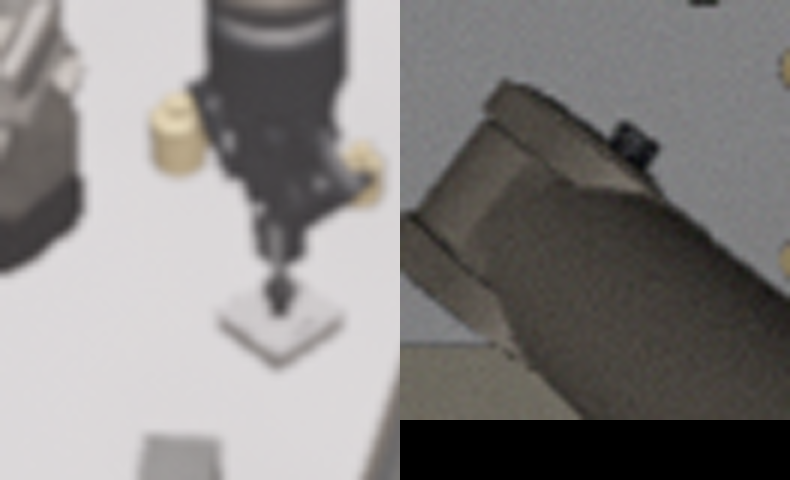

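In the side crop the fingers sit over the knob at about (280,290), and the plate looks flat and undisturbed. In the top view the plate is hidden by the arm. The jaws closed to 5 mm without holding anything, so I'll check the geometry by depth.

```bash
python3 st.py; python3 - <<'E'
from h import *
np.set_printoptions(precision=3,suppress=True,linewidth=200)
f,P=grab('side')
q=P.reshape(-1,3); c=f['frame'].reshape(-1,3).mean(1)
n=np.linalg.norm(q[:,:2]-[.448,.202],axis=1)<.045
for z0,z1 in ((.009,.018),(.018,.025),(.025,.032),(.032,.04),(.04,.05),(.05,.06),(.06,.08)):
    m=n&(q[:,2]>z0)&(q[:,2]<z1); d=m&(c<110)
    print(z0,m.sum(),q[m].mean(0) if m.any() else '',d.sum(),q[d].mean(0) if d.any() else '',(np.ptp(q[d],axis=0) if d.any() else ''))
v0,v1,u0,u1=262,274,281,293
print(c.reshape(420,560)[v0:v1,u0:u1].astype(int)); print((P[v0:v1,u0:u1,2]*1000).round())
E
```

```text
t 3.2167 tcp [0.4483 0.202  0.0296] z [ 0.0012  0.0003 -1.    ] yawY -33.531504255918705 F [-0.0354  0.4737 -0.5627] w 0.00497731988483 gf 0.0 q [-0.0974  0.4953 -0.5534  2.0968  0.4223  0.6567 -1.5222]
0.009 127 [0.443 0.205 0.014] 0  
0.018 27 [0.444 0.21  0.019] 2 [0.445 0.203 0.022] [0.004 0.002 0.003]
0.025 8 [0.444 0.203 0.03 ] 4 [0.446 0.204 0.028] [0.007 0.003 0.004]
0.032 21 [0.446 0.2   0.038] 8 [0.445 0.205 0.038] [0.01  0.014 0.003]
0.04 3 [0.445 0.204 0.041] 3 [0.445 0.204 0.041] [0.005 0.007 0.001]
0.05 1 [0.452 0.207 0.059] 0  
0.06 40 [0.443 0.209 0.07 ] 21 [0.444 0.21  0.073] [0.025 0.014 0.016]
[[212 188 137  96 106 107  83  71  86 131 186 212]
 [217 207 179 138 119 110  91  97 135 178 205 215]
 [218 216 207 183 148 121 115 144 182 207 215 217]
 [218 217 213 191 149 116 125 166 199 214 218 217]
 [217 216 200 163 120  96 109 150 185 205 214 217]
 [216 211 186 129  90  84  92 120 161 190 206 214]
 [210 204 178 117  78  82  86 107 152 186 201 210]
 [205 200 181 133  85  73  83 115 164 194 202 206]
 [203 201 192 160 103  71  91 140 182 200 203 204]
 [202 202 198 173 118  77 105 161 194 203 204 203]
 [202 202 199 182 146 122 140 178 199 201 199 201]
 [201 203 202 196 186 182 185 195 199 192 187 193]]
[[-2.  6. 62. 64. 69. 74. 66. 74. 73. 72. 67. -2.]
 [ 2.  2.  1. 59. 62. 66. 67. 68. 64. 62. -0. -1.]
 [-2. -5.  4.  4. 60. 64. 63. 62.  4. -1.  2.  2.]
 [-2.  1.  1.  2. 38. 38. 37. 35. -3. -2.  2.  2.]
 [ 1.  5. -0. 39. 39. 41. 39. 40. 34.  4. -1.  1.]
 [ 5. -1. 18. 35. 39. 40. 39. 39. 39. 18.  2.  1.]
 [-1. 11. 12. 40. 36. 38. 40. 37. 32. 14. 11. 16.]
 [ 9. 13. 15. 28. 38. 31. 38. 36. 31. 15. 11. 11.]
 [19. 12. 15. 13. 26. 27. 30. 31. 13. 16.  8. 15.]
 [13. 16. 13. 17. 14. 21. 23. 19. 16. 16. 14. nan]
 [16. 13. 11. 14. 13. 15. 18. 18. 16. 16. 20. 22.]
 [14. 13. 11. 18. 14. 14. 19. 16. 19. 20. 12. 16.]]
```

Depth shows the knob top at z≈0.038 as expected, but the lowest finger pixels are at z≈0.06. That would put the tips about 40 mm higher than the reported TCP implies. I'll open, go down in guarded steps and re-measure.

>>> send_rows --deltas '[{"dx": 0,"dy": 0,"dz": 0,"rx": 0,"ry": 0,"rz": 0},{"dx": 0,"dy": 0,"dz": 0,"rx": 0,"ry": 0,"rz": 0},{"dx": 0,"dy": 0,"dz": -4,"rx": 0,"ry": 0,"rz": 0},{"dx": 0,"dy": 0,"dz": -8,"rx": 0,"ry": 0,"rz": 0},{"dx": 0,"dy": 0,"dz": -10,"rx": 0,"ry": 0,"rz": 0}]' --jaw 50

```text
clock: 3.68
tcp_pos: [0.4475, 0.2017, 0.0183]
orientation: [-2.768, -1.487, 0.001]
contact_force: [-0.2, -0.3, 0.4]
grip_width: 0.0504
gripper_force: 0.0
```

```bash
python3 st.py; python3 - <<'E'
from h import *
np.set_printoptions(precision=3,suppress=True,linewidth=220)
f,P=grab('side'); c=f['frame'].mean(2)
v0,v1,u0,u1=254,276,274,300
print(c[v0:v1,u0:u1].astype(int)); print((P[v0:v1,u0:u1,2]*1000).round())
im=f['frame']; cv2.imwrite('pics/c4.png',cv2.resize(im[225:295,240:330],None,fx=8,fy=8,interpolation=cv2.INTER_CUBIC))
E
```

```text
t 3.6833 tcp [0.4475 0.2017 0.0183] z [-0.0007 -0.0003 -1.    ] yawY -33.5179689849595 F [-0.2399 -0.2786  0.4422] w 0.050367569420308504 gf 0.0 q [-0.1092  0.514  -0.5402  2.1024  0.4396  0.636  -1.5373]
[[217 217 214 189 133  92  72  66  70 117 180 201 174 106  70  76  78  77  82  83  76  71  67  67  69  72]
 [217 218 214 189 126  78  68  66  70 117 181 208 188 128  80  72  76 100 128 124  88  67  65  66  68  72]
 [217 217 214 189 124  78  69  65  70 115 182 210 201 166 122  82  87 137 173 165 111  69  65  66  66  70]
 [217 217 215 190 131  83  70  66  67 111 179 211 213 201 170 108  87 134 172 165 113  72  66  66  65  66]
 [217 218 215 197 150  94  70  66  68 114 180 212 217 213 190 131  82 101 130 126  91  69  65  66  67  66]
 [217 217 216 201 158  98  68  67  87 139 190 213 217 215 197 149  88  74  85  84  72  67  66  68  72  72]
 [217 217 216 203 165 108  84 110 145 181 207 216 217 216 208 174 108  70  71  71  66  66  67  70  76  86]
 [217 217 217 210 188 153 147 175 197 208 215 217 217 217 212 185 123  73  68  69  67  66  66  73  92 131]
 [217 217 217 216 210 201 200 208 215 2
[... 3686 characters left out ...]
13.  17.  18.   5.   6.  -0.  -6.]
 [  3.  -0.  -2.  17.  12.  15.  13.  11.  15.  17.  17.  16.  22.  20.  20.  15.  12.  18.  17.  16.  17.  18.  17.   5.  -1.  -3.]
 [  6.   1.   1.  13.  17.  12.  17.  19.  19.  15.  16.  15.  19.  21.  13.  19.  16.  19.  20.  20.  16.  15.  19.  14.  -4.   1.]
 [  3.  -1.  -4.   9.  10.  13.  19.  16.  14.  15.  16.  17.  15.  14.  12.  14.  12.  16.  14.  15.  14.  16.  16.   8.   2.   1.]
 [ -2.  -1.  -1.   3.   6.   9.  14.  13.  15.  16.  20.  11.  15.  13.  16.  11.  14.  16.  19.  18.  12.   9.   8.   8.  -2.   2.]
 [  4.   1.   3.  -1.   5.   8.  16.  12.  17.  15.  13.  23.  21.  15.  10.  12.  16.  18.  12.  12.   5.   8.   0.   0.  -6.   3.]]
```

View pics/c4.png

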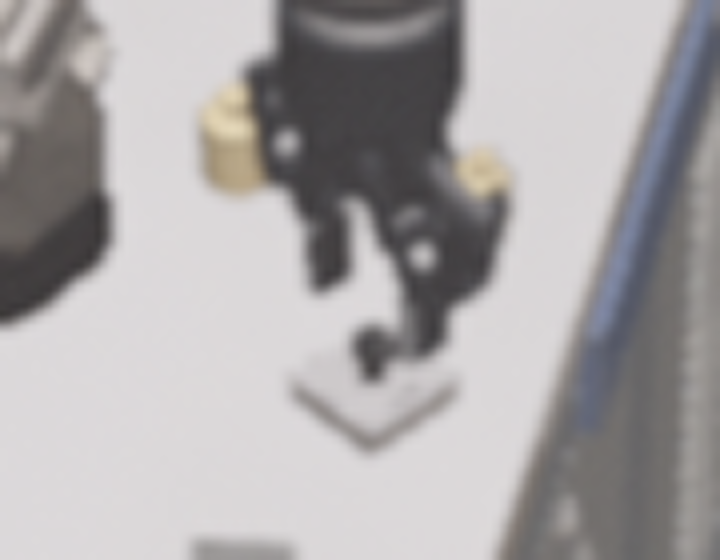

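The crop shows the open fingertips at about (322,290) and (425,350), with the knob at (372,348) between and below them, so the xy is right. The tips are still near z≈0.048 with the TCP reported at 0.018. In other words, the reported z reads about 39 mm too low against the scene, so I need to go about 28 mm further down.

>>> send_rows --deltas '[{"dx": 0,"dy": 0,"dz": -8,"rx": 0,"ry": 0,"rz": 0},{"dx": 0,"dy": 0,"dz": -16,"rx": 0,"ry": 0,"rz": 0},{"dx": 0,"dy": 0,"dz": -22,"rx": 0,"ry": 0,"rz": 0},{"dx": 0,"dy": 0,"dz": -26,"rx": 0,"ry": 0,"rz": 0},{"dx": 0,"dy": 0,"dz": -28,"rx": 0,"ry": 0,"rz": 0}]'

```text
clock: 4.15
tcp_pos: [0.4473, 0.2017, -0.01]
orientation: [-2.767, -1.487, 0.002]
contact_force: [-0.2, 0.3, -0.2]
grip_width: 0.05
gripper_force: 0.0
```

>>> send_rows --deltas '[{"dx": 0,"dy": 0,"dz": 0,"rx": 0,"ry": 0,"rz": 0},{"dx": 0,"dy": 0,"dz": 0,"rx": 0,"ry": 0,"rz": 0},{"dx": 0,"dy": 0,"dz": 0,"rx": 0,"ry": 0,"rz": 0},{"dx": 0,"dy": 0,"dz": 0,"rx": 0,"ry": 0,"rz": 0},{"dx": 0,"dy": 0,"dz": 0,"rx": 0,"ry": 0,"rz": 0}]' --jaw 5 --newtons 50

```text
clock: 4.57
tcp_pos: [0.4482, 0.202, -0.0086]
orientation: [2.768, 1.486, 0.001]
contact_force: [-0.6, -1.3, 2.9]
grip_width: 0.0171
gripper_force: 48.8
```

The knob is held: width 17 mm, grip 49 N. Next I lift and carry it to the nest.

>>> send_rows --deltas '[{"dx": 0,"dy": 0,"dz": 15,"rx": 0,"ry": 0,"rz": 0},{"dx": 0,"dy": 0,"dz": 45,"rx": 0,"ry": 0,"rz": 0},{"dx": 0,"dy": 0,"dz": 80,"rx": 0,"ry": 0,"rz": 0},{"dx": 0,"dy": 0,"dz": 110,"rx": 0,"ry": 0,"rz": 0},{"dx": 0,"dy": -20,"dz": 120,"rx": 0,"ry": 0,"rz": 0}]'

```text
clock: 4.98
tcp_pos: [0.4496, 0.1874, 0.1154]
orientation: [-2.762, -1.493, -0.013]
contact_force: [1.2, 0.7, -3.4]
grip_width: 0.0173
gripper_force: 49.3
```

>>> send_rows --deltas '[{"dx": 3,"dy": -36,"dz": 0,"rx": 0,"ry": 0,"rz": 4},{"dx": 6,"dy": -72,"dz": 0,"rx": 0,"ry": 0,"rz": 8},{"dx": 9,"dy": -108,"dz": 0,"rx": 0,"ry": 0,"rz": 12},{"dx": 12,"dy": -144,"dz": 0,"rx": 0,"ry": 0,"rz": 16},{"dx": 15,"dy": -180,"dz": 0,"rx": 0,"ry": 0,"rz": 20}]'

```text
clock: 5.4
tcp_pos: [0.4621, 0.0002, 0.1109]
orientation: [-2.464, -1.949, 0.001]
contact_force: [-0.2, 0.2, -3.4]
grip_width: 0.0166
gripper_force: 49.3
```

>>> send_rows --deltas '[{"dx": 3,"dy": -36,"dz": 0,"rx": 0,"ry": 0,"rz": 4},{"dx": 6,"dy": -72,"dz": 0,"rx": 0,"ry": 0,"rz": 8},{"dx": 9,"dy": -108,"dz": 0,"rx": 0,"ry": 0,"rz": 12},{"dx": 12,"dy": -144,"dz": 0,"rx": 0,"ry": 0,"rz": 16},{"dx": 15,"dy": -180,"dz": 0,"rx": 0,"ry": 0,"rz": 20}]'

```text
clock: 5.82
tcp_pos: [0.477, -0.1798, 0.1107]
orientation: [-2.088, -2.347, 0.001]
contact_force: [0.6, 1.2, -2.7]
grip_width: 0.0172
gripper_force: 49.3
```

>>> send_rows --deltas '[{"dx": 2,"dy": -36,"dz": 0,"rx": 0,"ry": 0,"rz": 2},{"dx": 3,"dy": -72,"dz": 0,"rx": 0,"ry": 0,"rz": 2},{"dx": 3.5,"dy": -104,"dz": 0,"rx": 0,"ry": 0,"rz": 2},{"dx": 3.5,"dy": -104,"dz": 0,"rx": 0,"ry": 0,"rz": 2},{"dx": 3.5,"dy": -104,"dz": -15,"rx": 0,"ry": 0,"rz": 2}]'

```text
clock: 6.23
tcp_pos: [0.4821, -0.2855, 0.0974]
orientation: [2.055, 2.371, 0.001]
contact_force: [0.2, 1.0, -2.4]
grip_width: 0.0173
gripper_force: 49.3
```

>>> send_rows --deltas '[{"dx": 0,"dy": 0,"dz": -15,"rx": 0,"ry": 0,"rz": 0},{"dx": 0,"dy": 0,"dz": -25,"rx": 0,"ry": 0,"rz": 0},{"dx": 0,"dy": 0,"dz": -35,"rx": 0,"ry": 0,"rz": 0},{"dx": 0,"dy": 0,"dz": -40,"rx": 0,"ry": 0,"rz": 0},{"dx": 0,"dy": 0,"dz": -40,"rx": 0,"ry": 0,"rz": 0}]'

```text
clock: 6.65
tcp_pos: [0.4805, -0.2814, 0.0548]
orientation: [-2.049, -2.378, 0.001]
contact_force: [-0.7, -0.2, -2.2]
grip_width: 0.0174
gripper_force: 49.3
```

```bash
python3 st.py; python3 - <<'E'
from h import *
np.set_printoptions(precision=3,suppress=True,linewidth=220)
f,P=grab('side'); t,Q=grab('top')
a=cv2.resize(f['frame'][150:220,265:345],None,fx=5,fy=5,interpolation=cv2.INTER_CUBIC)
b=cv2.resize(t['frame'][170:240,330:410],None,fx=5,fy=5,interpolation=cv2.INTER_CUBIC)
cv2.imwrite('pics/c5.png',np.hstack([a,b[:, :400]]))
for n,p,im in (('side',P,f['frame']),('top',Q,t['frame'])):
    m=(p[...,2]>.05)&(p[...,2]<.085)&(np.hypot(p[...,0]-.482,p[...,1]+.282)<.045)
    m&=im.mean(2)>120
    q=p[m]; print(n,len(q),q.mean(0) if len(q) else '', q.min(0) if len(q) else '', q.max(0) if len(q) else '')
E
```

```text
t 6.65 tcp [ 0.4805 -0.2814  0.0548] z [-0.002   0.0012 -1.    ] yawY 8.514562642940668 F [-0.6905 -0.1862 -2.2025] w 0.017418726906378662 gf 49.28116022609174 q [ 0.8664  0.5449 -0.577   1.9309  0.4103  0.7864  0.2083]
side 85 [ 0.473 -0.27   0.076] [ 0.451 -0.311  0.064] [ 0.501 -0.252  0.085]
top 0
```

View pics/c5.png

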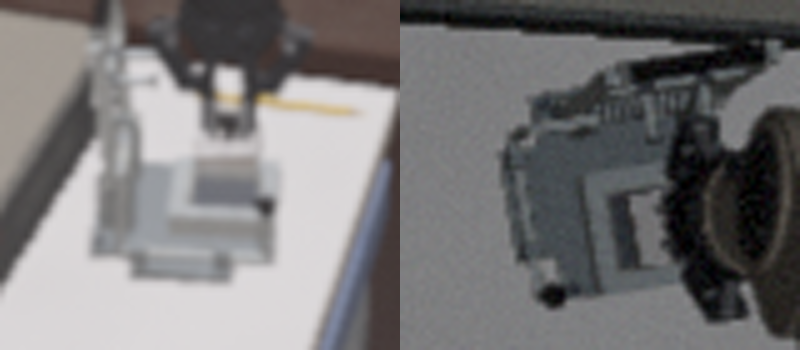

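The side view shows the held plate level above the nest, around (225,150) to (225,190). The top view shows its left edge at about (640,225), parallel to the nest opening. I'll lower it.

>>> send_rows --deltas '[{"dx": 0,"dy": 0,"dz": -10,"rx": 0,"ry": 0,"rz": 0},{"dx": 0,"dy": 0,"dz": -20,"rx": 0,"ry": 0,"rz": 0},{"dx": 0,"dy": 0,"dz": -28,"rx": 0,"ry": 0,"rz": 0},{"dx": 0,"dy": 0,"dz": -33,"rx": 0,"ry": 0,"rz": 0},{"dx": 0,"dy": 0,"dz": -35,"rx": 0,"ry": 0,"rz": 0}]'

```text
clock: 7.17
tcp_pos: [0.4812, -0.2821, 0.0201]
orientation: [-2.051, -2.379, 0.0]
contact_force: [1.6, -0.6, -3.0]
grip_width: 0.017
gripper_force: 49.3
```

>>> send_rows --deltas '[{"dx": 0,"dy": 0,"dz": -1,"rx": 0,"ry": 0,"rz": 0},{"dx": 0,"dy": 0,"dz": -2,"rx": 0,"ry": 0,"rz": 0},{"dx": 0,"dy": 0,"dz": -3,"rx": 0,"ry": 0,"rz": 0},{"dx": 0,"dy": 0,"dz": -4,"rx": 0,"ry": 0,"rz": 0},{"dx": 0,"dy": 0,"dz": -4,"rx": 0,"ry": 0,"rz": 0}]'

```text
clock: 7.58
tcp_pos: [0.4813, -0.2821, 0.017]
orientation: [-2.051, -2.38, 0.0]
contact_force: [-0.4, 0.4, -2.9]
grip_width: 0.0171
gripper_force: 49.3
```

```bash
python3 st.py
```

```text
t 7.5833 tcp [ 0.4813 -0.2821  0.017 ] z [-0.  0. -1.] yawY 8.482831821408755 F [-0.4173  0.3602 -2.9142] w 0.017092668090204384 gf 49.28874279605225 q [ 0.838   0.5993 -0.5424  1.9484  0.4587  0.7175  0.1681]
```

>>> send_rows --deltas '[{"dx": 0,"dy": 0,"dz": -1,"rx": 0,"ry": 0,"rz": 0},{"dx": 0,"dy": 0,"dz": -2,"rx": 0,"ry": 0,"rz": 0},{"dx": 0,"dy": 0,"dz": -3,"rx": 0,"ry": 0,"rz": 0},{"dx": 0,"dy": 0,"dz": -4,"rx": 0,"ry": 0,"rz": 0},{"dx": 0,"dy": 0,"dz": -5,"rx": 0,"ry": 0,"rz": 0}]'

```text
clock: 8.0
tcp_pos: [0.4813, -0.2822, 0.0122]
orientation: [2.051, 2.379, -0.0]
contact_force: [-2.0, 0.5, 6.5]
grip_width: 0.0174
gripper_force: 50.0
```

>>> send_rows --deltas '[{"dx": 0,"dy": 0,"dz": -1,"rx": 0,"ry": 0,"rz": 0},{"dx": 0,"dy": 0,"dz": -2,"rx": 0,"ry": 0,"rz": 0},{"dx": 0,"dy": 0,"dz": -3,"rx": 0,"ry": 0,"rz": 0},{"dx": 0,"dy": 0,"dz": -4,"rx": 0,"ry": 0,"rz": 0},{"dx": 0,"dy": 0,"dz": -4,"rx": 0,"ry": 0,"rz": 0}]'

```text
clock: 8.42
tcp_pos: [0.4813, -0.2822, 0.0085]
orientation: [2.051, 2.379, -0.001]
contact_force: [-1.5, 0.1, 3.8]
grip_width: 0.0175
gripper_force: 49.8
```

>>> send_rows --deltas '[{"dx": 0,"dy": 0,"dz": -1,"rx": 0,"ry": 0,"rz": 0},{"dx": 0,"dy": 0,"dz": -2,"rx": 0,"ry": 0,"rz": 0},{"dx": 0,"dy": 0,"dz": -2.5,"rx": 0,"ry": 0,"rz": 0},{"dx": 0,"dy": 0,"dz": -3,"rx": 0,"ry": 0,"rz": 0},{"dx": 0,"dy": 0,"dz": -3,"rx": 0,"ry": 0,"rz": 0}]'

```text
clock: 8.83
tcp_pos: [0.4815, -0.2824, 0.0072]
orientation: [2.051, 2.379, -0.003]
contact_force: [-8.1, 3.4, 21.8]
grip_width: 0.0171
gripper_force: 51.4
```

The plate meets the hard stop at z 0.0072 (expected 0.0074), so it is seated level. Next I release, lift and move to the inside of the catch ball.

>>> send_rows --deltas '[{"dx": 0,"dy": 0,"dz": 1.5,"rx": 0,"ry": 0,"rz": 0},{"dx": 0,"dy": 0,"dz": 1.5,"rx": 0,"ry": 0,"rz": 0},{"dx": 0,"dy": 0,"dz": 1.5,"rx": 0,"ry": 0,"rz": 0},{"dx": 0,"dy": 0,"dz": 1.5,"rx": 0,"ry": 0,"rz": 0},{"dx": 0,"dy": 0,"dz": 1.5,"rx": 0,"ry": 0,"rz": 0}]' --jaw 45

```text
clock: 9.25
tcp_pos: [0.4813, -0.282, 0.0063]
orientation: [-2.051, -2.38, -0.0]
contact_force: [0.3, 0.9, 0.5]
grip_width: 0.0448
gripper_force: 0.0
```

>>> send_rows --deltas '[{"dx": 0,"dy": 0,"dz": 10,"rx": 0,"ry": 0,"rz": 0},{"dx": 0,"dy": 0,"dz": 25,"rx": 0,"ry": 0,"rz": 0},{"dx": 0,"dy": 0,"dz": 45,"rx": 0,"ry": 0,"rz": 0},{"dx": 0,"dy": 0,"dz": 62,"rx": 0,"ry": 0,"rz": 0},{"dx": 0,"dy": 0,"dz": 62,"rx": 0,"ry": 0,"rz": 0}]'

```text
clock: 9.67
tcp_pos: [0.4837, -0.2829, 0.0722]
orientation: [2.047, 2.376, 0.002]
contact_force: [-0.4, -0.2, 0.1]
grip_width: 0.0451
gripper_force: 0.0
```

>>> send_rows --deltas '[{"dx": -15,"dy": 15,"dz": 0,"rx": 0,"ry": 0,"rz": 0},{"dx": -30,"dy": 32,"dz": 0,"rx": 0,"ry": 0,"rz": 0},{"dx": -43,"dy": 46,"dz": 0,"rx": 0,"ry": 0,"rz": 0},{"dx": -43,"dy": 46,"dz": 0,"rx": 0,"ry": 0,"rz": 0},{"dx": -43,"dy": 46,"dz": 0,"rx": 0,"ry": 0,"rz": 0}]' --jaw 0

```text
clock: 10.08
tcp_pos: [0.4378, -0.2357, 0.0686]
orientation: [-2.05, -2.381, 0.001]
contact_force: [0.5, -1.1, -0.1]
grip_width: -0.0003
gripper_force: 0.0
```

```bash
python3 st.py; python3 - <<'E'
from h import *
np.set_printoptions(precision=4,suppress=True,linewidth=220)
f,P=grab('side'); c=f['frame'].mean(2)
q=P.reshape(-1,3);cc=c.reshape(-1)
d=q[:,:2]-[.4815,-.2822]; x=d@[.9893,.1461]; y=d@[-.1461,.9893]
for n,m in (('plate top',(abs(x)<22)&(abs(y)<22)),):
    m=(abs(x)<.020)&(y<.02)&(y>-.022)&(np.hypot(x,y)>.014)&(q[:,2]<.045)&(q[:,2]>.015); print(n,m.sum(),np.median(q[m],0))
m=(abs(x)<.043)&(abs(y)<.043)&((abs(x)>.032)|(abs(y)>.032))&(q[:,2]<.045)&(q[:,2]>.02); print('rim',m.sum(),np.median(q[m,2]))
m=(np.hypot(x+.036,y-.085)<.02)&(q[:,2]>.062)&(q[:,2]<.085)&(cc<110); print('ball',m.sum(),np.c_[x,y,q[:,2]][m].mean(0))
m=(np.hypot(x+.036,y-.052)<.02)&(q[:,2]>.085)&(cc<110); print('tip z',m.sum(),np.sort(q[m,2])[:8],np.c_[x,y][m][np.argsort(q[m,2])[:8]].mean(0))
E
```

```text
t 10.0833 tcp [ 0.4378 -0.2357  0.0686] z [-0.0005 -0.0003 -1.    ] yawY 8.545031157470648 F [ 0.5279 -1.0749 -0.1249] w -0.00033928432637886634 gf 0.0 q [ 0.8738  0.4459 -0.6159  2.0599  0.3764  0.7462  0.1721]
plate top 33 [ 0.4738 -0.2804  0.0314]
rim 110 0.03125436687483241
ball 8 [-0.0402  0.09    0.0768]
tip z 126 [0.1051 0.1098 0.1125 0.1136 0.1142 0.1165 0.1167 0.1171] [-0.0376  0.0602]
```

The plate top is at 0.0314 and the rim at 0.0313, so they are level. Now I lower beside the ball and push the catch outward.

>>> send_rows --deltas '[{"dx": 0,"dy": 0,"dz": -20,"rx": 0,"ry": 0,"rz": 0},{"dx": 0,"dy": 0,"dz": -40,"rx": 0,"ry": 0,"rz": 0},{"dx": 0,"dy": 0,"dz": -52,"rx": 0,"ry": 0,"rz": 0},{"dx": 0,"dy": 0,"dz": -55,"rx": 0,"ry": 0,"rz": 0},{"dx": 0,"dy": 0,"dz": -55,"rx": 0,"ry": 0,"rz": 0}]'

```text
clock: 10.55
tcp_pos: [0.4382, -0.236, 0.0127]
orientation: [-2.05, -2.378, 0.0]
contact_force: [-0.5, 0.0, -0.3]
grip_width: 0.0001
gripper_force: 0.0
```

>>> send_rows --deltas '[{"dx": -1.5,"dy": 10,"dz": 0,"rx": 0,"ry": 0,"rz": 0},{"dx": -3,"dy": 20,"dz": 0,"rx": 0,"ry": 0,"rz": 0},{"dx": -4.5,"dy": 30,"dz": -2,"rx": 0,"ry": 0,"rz": 0},{"dx": -6,"dy": 40,"dz": -4,"rx": 0,"ry": 0,"rz": 0},{"dx": -7,"dy": 48,"dz": -7,"rx": 0,"ry": 0,"rz": 0}]'

```text
clock: 10.97
tcp_pos: [0.4328, -0.1911, 0.0083]
orientation: [2.047, 2.374, -0.005]
contact_force: [-4.0, -32.0, 34.0]
grip_width: 0.0003
gripper_force: 21.9
```

>>> send_rows --deltas '[{"dx": -0.5,"dy": 4,"dz": 0,"rx": 0,"ry": 0,"rz": 0},{"dx": -1,"dy": 8,"dz": 0,"rx": 0,"ry": 0,"rz": 0},{"dx": -1.5,"dy": 11,"dz": 0,"rx": 0,"ry": 0,"rz": 0},{"dx": -1.5,"dy": 11,"dz": 0,"rx": 0,"ry": 0,"rz": 0},{"dx": -1.5,"dy": 11,"dz": 0,"rx": 0,"ry": 0,"rz": 0}]'

```text
clock: 11.38
tcp_pos: [0.4335, -0.1874, 0.0104]
orientation: [2.049, 2.362, -0.01]
contact_force: [-1.9, -30.0, 26.3]
grip_width: 0.0001
gripper_force: 18.4
```

```bash
python3 st.py; python3 - <<'E'
from h import *
np.set_printoptions(precision=4,suppress=True,linewidth=220)
f,P=grab('side','s6.png')
q=P.reshape(-1,3);cc=f['frame'].mean(2).reshape(-1)
d=q[:,:2]-[.4815,-.2822]; x=d@[.9893,.1461]; y=d@[-.1461,.9893]
m=(abs(x+.036)<.015)&(y>.1)&(y<.16)&(q[:,2]>.025)&(q[:,2]<.075)&(cc<110); print('ball',m.sum(),np.c_[x,y,q[:,2]][m].mean(0))
a=cv2.resize(f['frame'][150:220,265:345],None,fx=6,fy=6,interpolation=cv2.INTER_CUBIC); cv2.imwrite('pics/c6.png',a)
E
```

```text
t 11.3833 tcp [ 0.4335 -0.1874  0.0104] z [ 0.0068 -0.0143 -0.9999] yawY 8.122086939636981 F [ -1.9341 -29.9624  26.3209] w 0.00010420384175653941 gf 18.36616337299347 q [ 0.7172  0.5026 -0.5435  2.1572  0.4881  0.5903 -0.0408]
ball 32 [-0.0367  0.1145  0.0584]
```

View pics/c6.png

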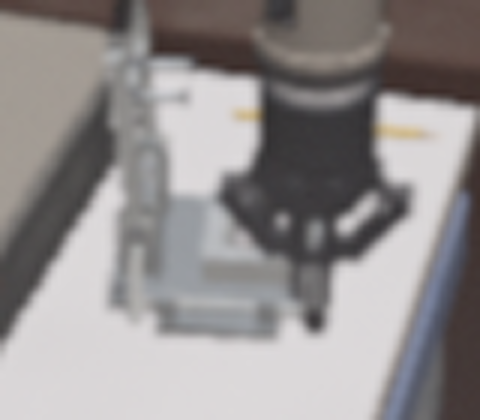

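The view shows the fingers at about (315,270) pressing on the ball at (315,320). The catch is partly over and the tip is jammed low on the stalk (upward force 26 N), so I'll ease back, raise about 15 mm and push on at ball height.

>>> send_rows --deltas '[{"dx": 1,"dy": -8,"dz": 3,"rx": 0,"ry": 0,"rz": 0},{"dx": 1.5,"dy": -12,"dz": 10,"rx": 0,"ry": 0,"rz": 0},{"dx": 1.5,"dy": -12,"dz": 17,"rx": 0,"ry": 0,"rz": 0},{"dx": 1,"dy": -8,"dz": 17,"rx": 0,"ry": 0,"rz": 0},{"dx": 0,"dy": -4,"dz": 17,"rx": 0,"ry": 0,"rz": 0}]'

```text
clock: 11.85
tcp_pos: [0.4298, -0.1794, 0.0237]
orientation: [-2.05, -2.381, -0.001]
contact_force: [0.6, -0.1, -0.7]
grip_width: -0.0
gripper_force: 0.0
```

```bash
python3 st.py; python3 - <<'E'
from h import *
np.set_printoptions(precision=4,suppress=True,linewidth=220)
for n in ('side','top'):
    f,P=grab(n)
    q=P.reshape(-1,3);cc=f['frame'].mean(2).reshape(-1)
    d=q[:,:2]-[.4815,-.2822]; x=d@[.9893,.1461]; y=d@[-.1461,.9893]
    m=(abs(x+.036)<.015)&(y>.1)&(y<.16)&(q[:,2]>.025)&(q[:,2]<.078)&(cc<110); print(n,'ball',m.sum(),np.c_[x,y,q[:,2]][m].mean(0),np.c_[x,y,q[:,2]][m].max(0))
E
```

```text
t 11.85 tcp [ 0.4298 -0.1794  0.0237] z [ 0.0004  0.0008 -1.    ] yawY 8.548540413313113 F [ 0.5759 -0.081  -0.7381] w -2.9497463598623604e-05 gf 0.0 q [ 0.7441  0.4804 -0.5796  2.1553  0.4471  0.623  -0.0039]
side ball 24 [-0.0376  0.1217  0.0642] [-0.0268  0.14    0.0772]
top ball 20 [-0.0393  0.1327  0.0507] [-0.0319  0.1391  0.057 ]
```

The catch is fully flipped: the ball is at y≈131, z≈45 mm in the clamp frame. Next I rise and go above the bar.

>>> send_rows --deltas '[{"dx": 0,"dy": 0,"dz": 30,"rx": 0,"ry": 0,"rz": 0},{"dx": 0,"dy": 0,"dz": 65,"rx": 0,"ry": 0,"rz": 0},{"dx": 0,"dy": 0,"dz": 100,"rx": 0,"ry": 0,"rz": 0},{"dx": 0,"dy": 0,"dz": 135,"rx": 0,"ry": 0,"rz": 0},{"dx": 0,"dy": 0,"dz": 172,"rx": 0,"ry": 0,"rz": 0}]'

```text
clock: 12.37
tcp_pos: [0.4289, -0.1798, 0.1962]
orientation: [-2.048, -2.38, 0.0]
contact_force: [0.6, -1.1, -0.5]
grip_width: -0.0004
gripper_force: 0.0
```

>>> send_rows --deltas '[{"dx": 29,"dy": -18,"dz": 4,"rx": 0,"ry": 0,"rz": 0},{"dx": 59,"dy": -36,"dz": 4,"rx": 0,"ry": 0,"rz": 0},{"dx": 89,"dy": -54,"dz": 4,"rx": 0,"ry": 0,"rz": 0},{"dx": 118,"dy": -71,"dz": 4,"rx": 0,"ry": 0,"rz": 0},{"dx": 148,"dy": -89,"dz": 4,"rx": 0,"ry": 0,"rz": 0}]' --jaw 55

```text
clock: 12.78
tcp_pos: [0.5787, -0.2699, 0.1986]
orientation: [-2.049, -2.379, 0.001]
contact_force: [0.5, 1.1, 0.7]
grip_width: 0.0549
gripper_force: 0.0
```

```bash
python3 st.py; python3 - <<'E'
from h import *
np.set_printoptions(precision=4,suppress=True,linewidth=220)
f,P=grab('side')
q=P.reshape(-1,3);cc=f['frame'].mean(2).reshape(-1)
d=q[:,:2]-[.4815,-.2822]; x=d@[.9893,.1461]; y=d@[-.1461,.9893]
Z=np.c_[x,y,q[:,2]]
m=(x>.08)&(x<.115)&(abs(y)<.05)&(q[:,2]>.175)&(q[:,2]<.205)&(cc<120); print('bar',m.sum(),Z[m].mean(0),Z[m].min(0),Z[m].max(0))
for s in (-1,1):
    m=(s*(x-.097)>.015)&(abs(x-.097)<.06)&(abs(y)<.03)&(q[:,2]>.205)&(q[:,2]<.27); t=Z[m]; print('finger',s,len(t),t[np.argsort(t[:,2])[:6]])
t,Q=grab('top'); q=Q.reshape(-1,3); d=q[:,:2]-[.4815,-.2822]; Z=np.c_[d@[.9893,.1461],d@[-.1461,.9893],q[:,2]]
m=(abs(Z[:,0]+.036)<.015)&(Z[:,1]>.1)&(Z[:,1]<.16)&(Z[:,2]>.02)&(t['frame'].mean(2).reshape(-1)<110); print('ball',m.sum(),Z[m].mean(0))
a=cv2.resize(f['frame'][130:200,260:350],None,fx=8,fy=8,interpolation=cv2.INTER_CUBIC); cv2.imwrite('pics/c7.png',a)
E
```

```text
t 12.7833 tcp [ 0.5787 -0.2699  0.1986] z [-0.0014  0.0004 -1.    ] yawY 8.529422805267416 F [0.5079 1.1005 0.7222] w 0.054857803828338 gf 0.0 q [ 0.8008  0.5024 -0.6448  1.6198  0.3255  1.1307  0.2237]
bar 44 [ 0.0934 -0.0039  0.1965] [ 0.0873 -0.0481  0.1828] [0.1006 0.0477 0.2025]
finger -1 31 [[0.0605 0.006  0.2328]
 [0.0637 0.012  0.236 ]
 [0.0644 0.0056 0.2367]
 [0.0603 0.0077 0.238 ]
 [0.0571 0.0016 0.2392]
 [0.0607 0.0038 0.2402]]
finger 1 35 [[0.126  0.004  0.2325]
 [0.1339 0.0009 0.239 ]
 [0.1263 0.0006 0.2392]
 [0.1204 0.0158 0.2393]
 [0.1251 0.0092 0.2397]
 [0.1299 0.0024 0.24  ]]
ball 33 [-0.0385  0.1254  0.0461]
```

View pics/c7.png

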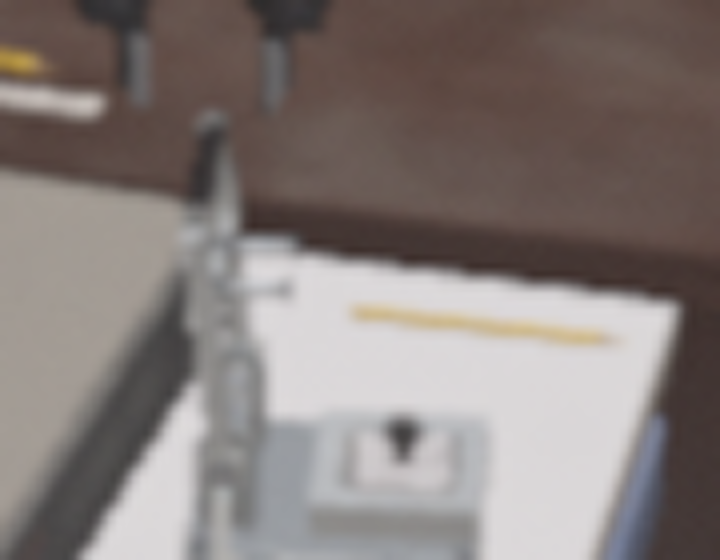

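The fingers, at about (140,100) and (270,105), straddle the bar at (212,130), and the plate sits level in the nest. I'll descend and grip.

>>> send_rows --deltas '[{"dx": 0,"dy": 0,"dz": -15,"rx": 0,"ry": 0,"rz": 0},{"dx": 0,"dy": 0,"dz": -35,"rx": 0,"ry": 0,"rz": 0},{"dx": 0,"dy": 0,"dz": -50,"rx": 0,"ry": 0,"rz": 0},{"dx": 0,"dy": 0,"dz": -57,"rx": 0,"ry": 0,"rz": 0},{"dx": 0,"dy": 0,"dz": -57,"rx": 0,"ry": 0,"rz": 0}]'

```text
clock: 13.3
tcp_pos: [0.5761, -0.2688, 0.1402]
orientation: [-2.047, -2.378, 0.002]
contact_force: [-0.3, -0.2, 0.1]
grip_width: 0.0551
gripper_force: 0.0
```

>>> send_rows --deltas '[{"dx": 0,"dy": 0,"dz": 0,"rx": 0,"ry": 0,"rz": 0},{"dx": 0,"dy": 0,"dz": 0,"rx": 0,"ry": 0,"rz": 0},{"dx": 0,"dy": 0,"dz": 0,"rx": 0,"ry": 0,"rz": 0},{"dx": 0,"dy": 0,"dz": 0,"rx": 0,"ry": 0,"rz": 0},{"dx": 0,"dy": 0,"dz": 0,"rx": 0,"ry": 0,"rz": 0}]' --jaw 4 --newtons 60

```text
clock: 13.72
tcp_pos: [0.579, -0.2701, 0.1438]
orientation: [2.049, 2.378, 0.002]
contact_force: [0.9, 1.8, 3.1]
grip_width: 0.0123
gripper_force: 58.4
```

```bash
python3 st.py; python3 - <<'E'
import numpy as np
from h import r
ex=np.array([.9893,.1461]); p0=-.09; prev=None
for i,p in enumerate(np.linspace(-.09,1.47,21)):
    s=-135*(np.sin(p)-np.sin(p0)); print(i,round(p,3),np.round([s*ex[0],s*ex[1],135*(np.cos(p)-np.cos(p0))],1))
E
```

```text
t 13.7167 tcp [ 0.579  -0.2701  0.1438] z [ 0.0026 -0.0008 -1.    ] yawY 8.512082653934838 F [0.8914 1.7547 3.1285] w 0.012285060048203343 gf 58.35579693317413 q [ 0.7863  0.5537 -0.6244  1.6746  0.3669  1.0301  0.1906]
0 -0.09 [-0. -0.  0.]
1 -0.012 [-10.4  -1.5   0.5]
2 0.066 [-20.8  -3.1   0.3]
3 0.144 [-31.2  -4.6  -0.9]
4 0.222 [-41.4  -6.1  -2.8]
5 0.3 [-51.5  -7.6  -5.5]
6 0.378 [-61.3  -9.1  -9. ]
7 0.456 [-70.8 -10.5 -13.2]
8 0.534 [-80.  -11.8 -18.2]
9 0.612 [-88.7 -13.1 -24. ]
10 0.69 [-97.  -14.3 -30.3]
11 0.768 [-104.8  -15.5  -37.3]
12 0.846 [-112.   -16.5  -45. ]
13 0.924 [-118.6  -17.5  -53.1]
14 1.002 [-124.5  -18.4  -61.7]
15 1.08 [-129.8  -19.2  -70.8]
16 1.158 [-134.3  -19.8  -80.3]
17 1.236 [-138.1  -20.4  -90.1]
18 1.314 [-141.2  -20.8 -100.2]
19 1.392 [-143.4  -21.2 -110.4]
20 1.47 [-144.9  -21.4 -120.9]
```

>>> send_rows --deltas '[{"dx": -10.4,"dy": -1.5,"dz": 0.5,"rx": 0,"ry": 0,"rz": 0},{"dx": -20.8,"dy": -3.1,"dz": 0.3,"rx": 0,"ry": 0,"rz": 0},{"dx": -31.2,"dy": -4.6,"dz": -0.9,"rx": 0,"ry": 0,"rz": 0},{"dx": -41.4,"dy": -6.1,"dz": -2.8,"rx": 0,"ry": 0,"rz": 0},{"dx": -51.5,"dy": -7.6,"dz": -5.5,"rx": 0,"ry": 0,"rz": 0}]'

```text
clock: 14.13
tcp_pos: [0.5253, -0.2791, 0.1376]
orientation: [2.051, 2.377, -0.001]
contact_force: [2.3, -3.6, 2.3]
grip_width: 0.012
gripper_force: 58.6
```

>>> send_rows --deltas '[{"dx": -9.8,"dy": -1.5,"dz": -3.5,"rx": 0,"ry": 0,"rz": 0},{"dx": -19.3,"dy": -2.9,"dz": -7.7,"rx": 0,"ry": 0,"rz": 0},{"dx": -28.5,"dy": -4.2,"dz": -12.7,"rx": 0,"ry": 0,"rz": 0},{"dx": -37.2,"dy": -5.5,"dz": -18.5,"rx": 0,"ry": 0,"rz": 0},{"dx": -45.5,"dy": -6.7,"dz": -24.8,"rx": 0,"ry": 0,"rz": 0}]'

```text
clock: 14.55
tcp_pos: [0.4802, -0.2866, 0.1118]
orientation: [2.051, 2.376, -0.001]
contact_force: [7.0, -8.9, -3.8]
grip_width: 0.012
gripper_force: 58.3
```

>>> send_rows --deltas '[{"dx": -7.8,"dy": -1.2,"dz": -7,"rx": 0,"ry": 0,"rz": 0},{"dx": -15,"dy": -2.2,"dz": -14.7,"rx": 0,"ry": 0,"rz": 0},{"dx": -21.6,"dy": -3.2,"dz": -22.8,"rx": 0,"ry": 0,"rz": 0},{"dx": -27.5,"dy": -4.1,"dz": -31.4,"rx": 0,"ry": 0,"rz": 0},{"dx": -32.8,"dy": -4.9,"dz": -40.5,"rx": 0,"ry": 0,"rz": 0}]'

```text
clock: 14.97
tcp_pos: [0.449, -0.2918, 0.0718]
orientation: [2.049, 2.374, 0.001]
contact_force: [7.6, -8.9, -1.0]
grip_width: 0.0123
gripper_force: 58.6
```

>>> send_rows --deltas '[{"dx": -4.5,"dy": -0.6,"dz": -9.5,"rx": 0,"ry": 0,"rz": 0},{"dx": -8.3,"dy": -1.2,"dz": -19.3,"rx": 0,"ry": 0,"rz": 0},{"dx": -11.4,"dy": -1.6,"dz": -29.4,"rx": 0,"ry": 0,"rz": 0},{"dx": -13.6,"dy": -2,"dz": -39.6,"rx": 0,"ry": 0,"rz": 0},{"dx": -14.9,"dy": -2.2,"dz": -49,"rx": 0,"ry": 0,"rz": 0}]'

```text
clock: 15.38
tcp_pos: [0.4347, -0.2944, 0.0232]
orientation: [2.049, 2.373, 0.001]
contact_force: [2.9, -8.0, 19.7]
grip_width: 0.0124
gripper_force: 61.0
```

```bash
python3 st.py
```

```text
t 15.3833 tcp [ 0.4347 -0.2944  0.0232] z [ 0.0048 -0.0034 -1.    ] yawY 8.385076956493378 F [ 2.9362 -8.0045 19.7443] w 0.012423089742002543 gf 61.02063775062561 q [ 0.9244  0.5495 -0.5628  2.0268  0.4588  0.6835  0.2132]
```

>>> send_rows --deltas '[{"dx": 0,"dy": 0,"dz": -1,"rx": 0,"ry": 0,"rz": 0},{"dx": 0,"dy": 0,"dz": -1.5,"rx": 0,"ry": 0,"rz": 0},{"dx": 0,"dy": 0,"dz": -1.5,"rx": 0,"ry": 0,"rz": 0},{"dx": 0,"dy": 0,"dz": -1.5,"rx": 0,"ry": 0,"rz": 0},{"dx": 0,"dy": 0,"dz": -1.5,"rx": 0,"ry": 0,"rz": 0}]'

```text
clock: 15.8
tcp_pos: [0.4348, -0.2944, 0.0231]
orientation: [2.049, 2.373, -0.001]
contact_force: [1.4, -7.7, 15.8]
grip_width: 0.0121
gripper_force: 60.5
```

```bash
python3 st.py; python3 - <<'E'
from h import *
np.set_printoptions(precision=4,suppress=True,linewidth=220)
for n in ('side','top'):
    f,P=grab(n); q=P.reshape(-1,3); d=q[:,:2]-[.4815,-.2822]; Z=np.c_[d@[.9893,.1461],d@[-.1461,.9893],q[:,2]]; cc=f['frame'].mean(2).reshape(-1)
    m=(abs(Z[:,0]+.036)<.015)&(Z[:,1]>.1)&(Z[:,1]<.16)&(Z[:,2]>.02)&(Z[:,2]<.08)&(cc<110); print(n,'ball',m.sum(),Z[m].mean(0))
    m=(abs(Z[:,0]+.05)<.012)&(abs(Z[:,1])<.045)&(Z[:,2]>.055)&(Z[:,2]<.085)&(cc<110); print('bar',m.sum(),Z[m].mean(0))
E
```

```text
t 15.8 tcp [ 0.4348 -0.2944  0.0231] z [ 0.0043 -0.0043 -1.    ] yawY 8.392620225350676 F [ 1.3657 -7.7095 15.7555] w 0.012100349768527653 gf 60.456833839416504 q [ 0.9232  0.5496 -0.5621  2.0267  0.4599  0.6838  0.2118]
side ball 7 [-0.0404  0.1311  0.0503]
bar 49 [-0.0503  0.0008  0.0761]
top ball 35 [-0.0385  0.1239  0.0451]
bar 52 [-0.0493  0.0223  0.0737]
```

>>> send_rows --deltas '[{"dx": 0,"dy": 0,"dz": -1,"rx": 0,"ry": 0,"rz": 0},{"dx": 0,"dy": 0,"dz": -2,"rx": 0,"ry": 0,"rz": 0},{"dx": 0,"dy": 0,"dz": -2.5,"rx": 0,"ry": 0,"rz": 0},{"dx": 0,"dy": 0,"dz": -2.5,"rx": 0,"ry": 0,"rz": 0},{"dx": 0,"dy": 0,"dz": -2.5,"rx": 0,"ry": 0,"rz": 0}]'

```text
clock: 16.32
tcp_pos: [0.4346, -0.2946, 0.0216]
orientation: [2.049, 2.373, -0.002]
contact_force: [-2.4, -4.4, 27.3]
grip_width: 0.0122
gripper_force: 61.4
```

```bash
python3 -c "
from bench import r
print(r.hand_in())"
```

```text
the job is handed in; nothing more can be done
None
```

I handed the job in at about 16 s with the plate pressed level in the nest, the catch flipped fully outward, and the lever held down at its stop by the bar. I don't know the verdict: the hand-in returned no result, and I never read the joint values directly.

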